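# Park the mandoline's food holder over the blade

## Robot

A 7-joint arm with a two-finger parallel gripper is mounted at the origin on a cart in front of the work surface, level with it; the furniture and walls round the work are solid. World frame = base frame: x ahead of the robot, y to its left, z up, the work surface at z = 0. Lengths are in m, angles in rad, forces in N, time in s.
With the tool pointing down it reaches from about 0.425 to 0.875 m from the base axis. Payload 4.7 kg.
Tool frame: the origin (TCP) lies where the fingers leave the gripper's body, on its centre line; the fingertips stand 70 mm ahead of it and the grasp point (between the pads) lies 51 mm ahead of it; z points along the fingers, y is the line along which they close (so a half turn about z gives the same grasp; the last joint's range is limited). The gripper opens to 87 mm and grips with 3 to 60 N. Pads are 19 mm wide; open, the fingers measure 117 mm over their backs; the gripper's body (75 mm by 190 mm) begins 51 mm behind the grasp point.
Start: joints at [-1.319, 0.321, -0.07, 1.45, 0.023, 1.371, -0.057], TCP at [0.153, 0.632, 0.292] pointing down, gripper open.
Joint ranges: [-2.86, 2.86], [-0.3, 2.09], [-1.38, 1.24], [0.06, 2.45], [-1.56, 4.7], [0.09, 2.05], [-2.69, 2.69]. Speed limits (rad/s): [2.57, 2.57, 3.14, 3.14, 3.14, 3.14, 3.14].

## Interface

Orientations are given as a rotation vector (axis times angle).
In Python, from bench import ctrl gives the robot as it stands.
- The arm moves only by the tool drive_tool, never from a script. Its argument "motion" is a list of rows, each a list of 3 entries, a list of its own where there are three numbers: the shift along the tool's x, y, z in cm, then the turn, a rotation vector about the tool's x, y, z in degrees, then the opening, from -1 (shut) to 1 (fully open). In form: [[[x, y, z], [ax, ay, az], claw], ...]. A call has 1 to 12 rows; each row shifts and turns the commanded pose from where the row before left it, along the tool's axes as they then stand; what a row does not reach is not made up. A row lasts 1/8 s, in which the tool goes at most 62.5 mm and 10.7 degrees, less where a joint would pass 70% of its speed; a pose out of reach is approached as far as the arm can. A call with a gripper value outside its range is refused whole. The fingers move at their own pace and stop on an object; "force" is the grip in N (left out, the last holds). Time passes only in rows, so rows that do not move let the fingers close. It gives the time, the measured TCP pose, the force, the opening and the grip force at its end, in the units of the state.
- ctrl.get_state(): the state, without advancing time (a new reading comes with each control period).
- ctrl.get_image(name): name is "scene" or "top" or "wrist"; returns the picture (384x512x3 uint8, red, green, blue); there is no depth.
- ctrl.calibration(name): a dict with "K" (3x3 intrinsics, pixels), "origin" and "attitude" of the camera in the world; the wrist camera has in their place "tool_from_camera" (4x4, takes a point from camera to tool coordinates, whose origin is the TCP and whose axes are the flange's). Camera axes: x right, y up, looking along -z (the intrinsics and any distortion apply to the point x, -y, -z); pixel columns grow to the right and rows downward; lengths in m; the calibration is good to about 2 mm. A picture is of the moment at which its call begins: read the wrist's pose just before it. calibration takes no time and is no camera call.
- ctrl.close_job(): hands the job in; it is judged then, once.
The state is a dict: "time": time; "joint_positions": joint angles; "qd": joint speeds; "joint_torque": joint torques, N m; "position": TCP position; "tool_rot": TCP orientation; "ft_force": force on the tool from outside, world axes, zero at the start; "torque": the same for the moment, N m; "grip_width": opening from 0.0 (shut) to 1.0 (fully open); "grip_force": force on a finger pad.
Only numpy, scipy, OpenCV 4.12 (cv2) and the standard library are available. Lean on these libraries where they do the work, as an engineer would, in place of code of your own. Each camera call takes 0.05 s, during which the arm holds its last target. There are 200 camera calls.

## Task

Make the mandoline safe to put away: set the food holder, grip up and nose uphill, on the low end of the sloping slide between the side guides, then slide it gently up the slope, in under the side lips and past the sprung catch, until it is fully home against the rubber top stop and covers the blade. Do not force it or ram the stop, let go at the end, and leave the other things on the counter alone.

Things in the scene. Friction and masses are not known exactly. Their poses are not given: they have to be found in the camera images.
- food_holder: Loose food holder, white plastic, green grip, 0.26 kg, upright on the counter at first. Origin: centre of its underside; x to the nose (goes uphill), z up. Length 120 (x -60 to 60); two low runners make it 96 wide (each 18 wide, 6 high, rounded at the nose); body above them 76 wide, top deck at z 24 (27 close round the grip). Hollow below, with a cross rib that the catch snaps behind.
- holder_grip (a point): Centre of the food holder's grip, 40 above the centre of its underside; axes as the holder. The grip is a rounded green bar, 56 long (x), 26 wide (y), from z 24 to 55 of the holder: take it from above across its 26 width.
- holder_tail (a point): Centre of the outer face of the food holder's flat tail wall, where it can be pushed: 60 behind the holder's origin, 12 above its underside; axes as the holder. The wall is 76 wide, z 2 to 22 of the holder.
- slide: Mandoline's steel runway, fixed. Origin: middle of the low, open edge of the surface, 32 above the counter; x up the slope (12 degrees), y across, z square to it (surface z 0). Landing x 0 to 143, 111 wide between beams (tops z 10); x 143 to 188 a funnel narrows to a guide 99 wide (1.5 play a side). From x 190 lips (underside z 9, tops z 15) reach in over the runners to y +-44.
- catch (a joint): Green sprung catch on the head, mid runway, its tip 67 downhill of the stop faces. rad: 0 = up (tip 5 proud), about 0.09 = pressed down by the holder's rib, which rides over it on the last 35 and needs some 3 to 8 N of push in all (bare slope 1 to 4 N). It snaps up to 0 behind the rib only when the holder is within about 1.5 of the stop.
- mandoline: The whole mandoline (white frame, wire leg), fixed, 140 wide, 120 high. Origin: on the counter below the low edge of the slide; x level, uphill. At the high end a bridge (the head) with two rigid black rubber stop pads (y +-40, 11 high), blade and catch is clamped somewhere along the beams: the stop faces are between x 300 and 322 of the slide, not measured; feel for them.
- bowl: Grey stoneware bowl, 170 wide, 97 high, behind the mandoline: leave alone. Origin: centre of its underside.
- onion: Onion, 75, on the wooden board: leave alone. Origin: centre of its underside.
- garlic: Garlic bulb, 60, on the wooden board: leave alone. Origin: centre of its underside.
- lemon: Lemon, 83 by 58, at the back left: leave alone. Origin: centre of its underside.
- salt_mill: Turned wooden mill, 56 wide, 165 high, back right: leave alone. Origin: centre of its underside.
- peeler: Black vegetable peeler, 170 long, on the right: leave alone. Origin: centre of its underside.
Things that resemble listed ones, but are neither listed nor needed, are in the scene too. Leave any turquoise look-alike of the food_holder alone.

How it is judged:
By the outcome, as a careful person would: the job done as asked, in the order asked, and still so for the second after the job is handed in, with the robot touching nothing.
It also fails if it takes over 56 s, if anything falls off the work surface, if the arm or the gripper's body presses on something with over 40 N, if the wrist force passes 120 N, or if a joint passes its speed limit or range.

## Working session

There is one attempt and no reset: what is moved stays moved. The work goes in short steps, Python scripts to look and compute and a tool call to move; the robot and the scene stay as the last step left them, time stands still between calls to the robot, and variables do not carry over. Pictures are saved under pics/ and viewed, at most 10 in all, crops included, and the job is handed in when it is done.

Besides the shell and the picture viewer there is one more tool, called after ">>>" as name([rows], argument=value, ...), one row to a line, values as JSON. drive_tool: Moves the arm, as the interface text tells. Its arguments: {"type":"object","properties":{"motion":{"type":"array","items":{"type":"array"}},"force":{"type":"number"}},"required":["motion"]}

```bash
ls; mkdir -p pics
python3 - <<'E'
from bench import ctrl
import cv2,numpy as np
for n in("scene","top"):
    im=ctrl.get_image(n); cv2.imwrite(f"pics/{n}0.png",im[:,:,::-1])
    c=ctrl.calibration(n); print(n,{k:np.round(v,4).tolist() if not isinstance(v,str) else v for k,v in c.items()})
print(ctrl.calibration("wrist"));print(ctrl.get_state())
E
```

```text
pics
scene {'K': [[366.2305, 0.0, 253.8441], [0.0, 366.2305, 190.1183], [0.0, 0.0, 1.0]], 'origin': [-0.4259, -0.5606, 0.7297], 'attitude': [0.9633, -0.5294, -0.9294]}
top {'K': [[477.7771, 0.0, 258.8727], [0.0, 477.7771, 193.4827], [0.0, 0.0, 1.0]], 'origin': [-0.1737, -0.3195, 1.6131], 'attitude': [0.4379, -0.2692, -1.0257]}
{'K': array([[289.55243373,   0.        , 255.25667127],
       [  0.        , 289.55243373, 185.18643172],
       [  0.        ,   0.        ,   1.        ]]), 'tool_from_camera': array([[ 1.91358090e-04,  9.60755728e-01,  2.77395735e-01,
         7.68318775e-02],
       [ 9.99999701e-01, -3.91587993e-04,  6.66421114e-04,
         8.40840330e-05],
       [ 7.48892742e-04,  2.77395525e-01, -9.60755516e-01,
        -9.18978635e-02],
       [ 0.00000000e+00,  0.00000000e+00,  0.00000000e+00,
         1.00000000e+00]])}
{'time': 0.1, 'joint_positions': array([-1.31891835,  0.3217692 , -0.0700603 ,  1.45157524,  0.0225942 ,
        1.37081621, -0.0568922 ]), 'qd': array([ 0.00054337, -0.00170985,  0.00123459, -0.00351573,  0.00065491,
        0.00159601, -0.00091183]), 'joint_torque': array([-2.48056886e-04, -4.92571199e+01, -4.05862620e-01, -3.13401496e+01,
       -6.42639189e-02,  3.94509814e-02,  6.71712269e-05]), 'position': array([0.1530658 , 0.63132013, 0.29124623]), 'tool_rot': array([-3.72589348e-01, -3.11930350e+00,  2.79276613e-03]), 'ft_force': array([0.39809747, 0.51476855, 0.59257494]), 'torque': array([ 0.03735344, -0.00388394,  0.00113229]), 'grip_force': 0.0, 'grip_width': 1.00059685102235}
```

View pics/scene0.png

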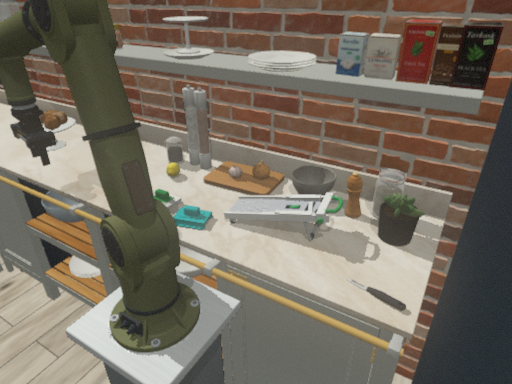

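View pics/top0.png

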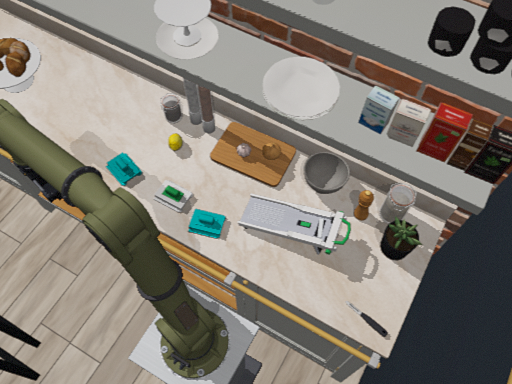

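Candidates in top: white with green grip at (173,196); turquoise look-alikes at (124,170) and (207,223). The white/green one fits the description. The slide's low end is at about (243,215), the head at about (340,235). I'll confirm in an enlarged crop.

Run:
```python
import cv2,numpy as np
t=cv2.imread("pics/top0.png");s=cv2.imread("pics/scene0.png")
a=cv2.resize(t[165:265,145:360],None,fx=3.7,fy=3.7,interpolation=cv2.INTER_CUBIC)[:, :795]
b=cv2.resize(s[175:245,140:355],None,fx=3.7,fy=3.7,interpolation=cv2.INTER_CUBIC)[:, :795]
o=np.vstack([a,b])[:600]
print(a.shape,b.shape);cv2.imwrite("pics/crop.png",o)
```

```text
(370, 795, 3) (259, 795, 3)
```

View pics/crop.png

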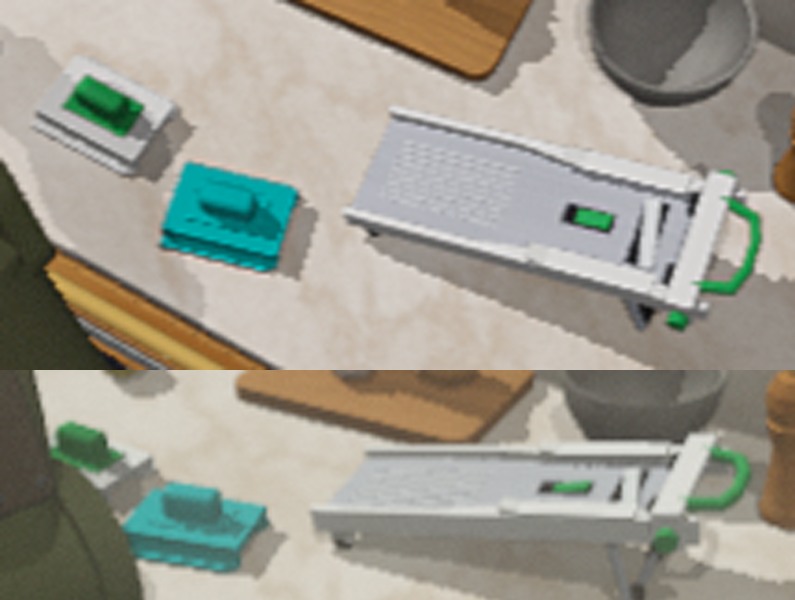

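The crop confirms the target: white holder with green grip at top px (173,196), the others are all turquoise. The slide's low beam ends are at top px (250.4,194.7) and (238.8,222.3), and at scene px (238.6,197.4) and (225.1,212.8). Next I'll measure these and move the wrist camera over the holder.

```bash
cat > h.py <<'E'
import numpy as np,cv2
from scipy.spatial.transform import Rotation as R
from bench import ctrl
def cam(n,st=None):
    c=ctrl.calibration(n)
    if n!="wrist": return c["K"],R.from_rotvec(c["attitude"]).as_matrix(),np.array(c["origin"])
    T=c["tool_from_camera"]; Rt=R.from_rotvec(st["tool_rot"]).as_matrix()
    return c["K"],Rt@T[:3,:3],st["position"]+Rt@T[:3,3]
def ray(C,p):
    K,A,o=C; v=np.linalg.inv(K)@[p[0],p[1],1]; d=A@[v[0],-v[1],-v[2]]; return o,d/np.linalg.norm(d)
def onz(C,p,z): o,d=ray(C,p); return o+d*(z-o[2])/d[2]
def tri(*obs):
    M=np.zeros((3,3));b=np.zeros(3);L=[]
    for C,p in obs:
        o,d=ray(C,p);P=np.eye(3)-np.outer(d,d);M+=P;b+=P@o;L.append((o,P))
    x=np.linalg.solve(M,b); return x,max(np.linalg.norm(P@(x-o)) for o,P in L)
def proj(C,X):
    K,A,o=C;v=A.T@(np.asarray(X)-o);u=K@[v[0],-v[1],-v[2]];return u[:2]/u[2]
def green(im,lo=60):
    h=cv2.cvtColor(im,cv2.COLOR_RGB2HSV); return cv2.inRange(h,(50,110,lo),(78,255,255))
def need(st,pos,Rw):
    "shift (cm, tool axes) and turn (deg) from the state to a TCP pose"
    Rt=R.from_rotvec(st["tool_rot"]); return np.round(Rt.inv().apply(pos-st["position"])*100,2),np.round((Rt.inv()*R.from_matrix(Rw)).as_rotvec(degrees=True),2)
E
python3 - <<'E'
from h import *
np.set_printoptions(precision=4,suppress=True)
T,S=cam("top"),cam("scene")
for a,b in(((250.4,194.7),(238.6,197.4)),((238.8,222.3),(225.1,212.8))): print(tri((T,a),(S,b)))
for n in("top","scene"):
    im=cv2.imread(f"pics/{n}0.png")[:,:,::-1].copy();m=green(im)
    k,l,s,c=cv2.connectedComponentsWithStats(m)
    for i in range(1,k):
        if s[i,4]>8: print(n,s[i],c[i],onz(cam(n),c[i],.045))
for p in((250.4,194.7),(238.8,222.3)):print(onz(T,p,.042))
# head bridge top ends from the crop
print(onz(T,(145+735/3.7,165+178/3.7),.12),onz(T,(145+685/3.7,165+305/3.7),.12))
E
```

```text
(array([0.5509, 0.1094, 0.0282]), np.float64(0.0008367156839577935))
(array([0.4292, 0.086 , 0.0354]), np.float64(6.623075561199838e-05))
top [162 186  21  16 158] [172.6203 193.1392] [0.4042 0.3572 0.045 ]
top [334 219  16  25  92] [343.9674 233.4565] [ 0.5764 -0.2636  0.045 ]
top [300 221  11   6  43] [305.     223.6512] [ 0.5406 -0.1255  0.045 ]
top [326 249   5   5  20] [327.75 251.05] [ 0.4869 -0.2427  0.045 ]
scene [468  45  15  15  85] [475.2     52.3176] [ 4.3947 -0.4238  0.045 ]
scene [156 190  11   4  26] [160.8462 191.3846] [0.4156 0.3733 0.045 ]
scene [154 196  12   6  19] [158.7368 198.6316] [0.372  0.3419 0.045 ]
scene [326 196  16  16  53] [336.6415 203.6226] [ 0.6663 -0.2299  0.045 ]
scene [290 206   9   2  15] [293.4 206.4] [ 0.5724 -0.1062  0.045 ]
[0.5451 0.1051 0.042 ]
[0.4266 0.0844 0.042 ]
[ 0.6098 -0.2327  0.12  ] [ 0.471  -0.2476  0.12  ]
```

>>> drive_tool([
  [[-3.4,-2.3,0.4],[0,0,0],1],
  [[-3.4,-2.3,0.4],[0,0,0],1],
  [[-3.4,-2.3,0.4],[0,0,0],1],
  [[-3.4,-2.3,0.4],[0,0,0],1],
  [[-3.4,-2.3,0.4],[0,0,0],1],
  [[-3.4,-2.3,0.4],[0,0,0],1],
  [[-3.4,-2.3,0.4],[0,0,0],1],
  [[-3.4,-2.3,0.4],[0,0,0],1],
  [[-3.4,-2.3,0.4],[0,0,0],1],
  [[0,0,0],[0,0,0],1],
  [[0,0,0],[0,0,0],1],
])

```text
time: 1.48
position: [0.4012, 0.3589, 0.256]
tool_rot: [-0.372, -3.119, -0.0]
ft_force: [-0.6, 0.1, 0.0]
grip_width: 1.0
grip_force: 0.0
```

Run:
```python
from h import *
import pickle
np.set_printoptions(precision=4,suppress=True)
st=ctrl.get_state();im=ctrl.get_image("wrist");pickle.dump((st,im),open("w1.pkl","wb"))
print(st["position"],st["tool_rot"],st["joint_positions"])
cv2.imwrite("pics/w1.png",im[:,:,::-1])
```

```text
[0.4012 0.3589 0.256 ] [-0.372  -3.1186 -0.0003] [-0.9249  0.1041  0.1564  1.7849 -0.0179  1.2543  0.5696]
```

View pics/w1.png

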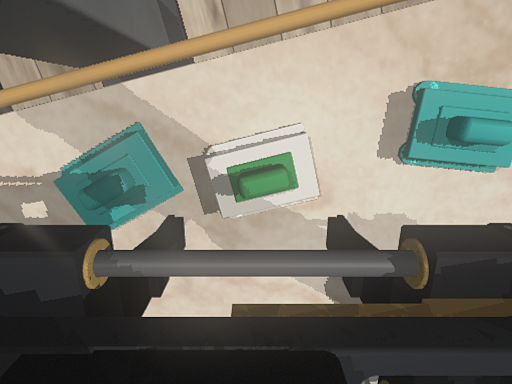

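Run:
```python
from h import *
im=cv2.imread("pics/w1.png")[112:227,185:335]
cv2.imwrite("pics/w1c.png",cv2.resize(im,None,fx=5.2,fy=5.2,interpolation=cv2.INTER_CUBIC))
```

```text
(no output)
```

View pics/w1c.png

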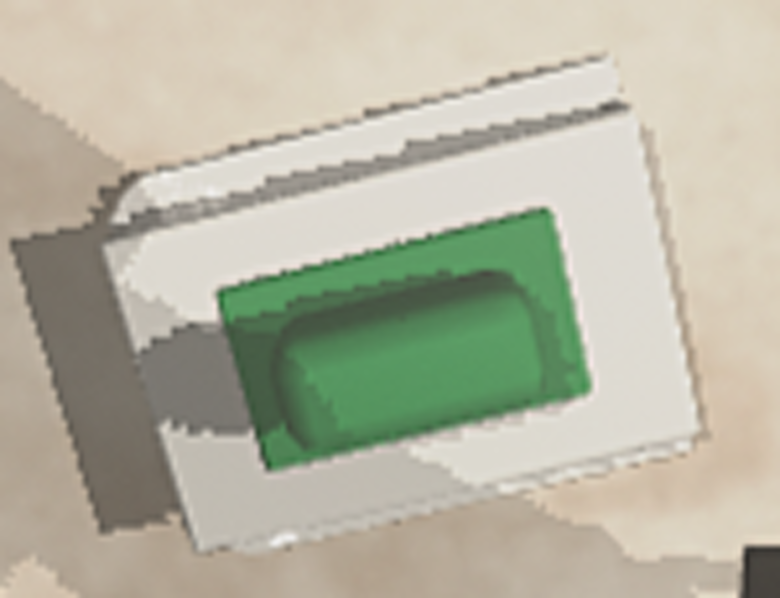

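The crop shows that the runner's rounded end is on the left, so the nose points image-left (world −y), already roughly uphill. Next is a look at the slide from above.

>>> drive_tool([
  [[-3.0,-3.95,-0.3],[0,0,0],1],
  [[-3.0,-3.95,-0.3],[0,0,0],1],
  [[-3.0,-3.95,-0.3],[0,0,0],1],
  [[-3.0,-3.95,-0.3],[0,0,0],1],
  [[-3.0,-3.95,-0.3],[0,0,0],1],
  [[-3.0,-3.95,-0.3],[0,0,0],1],
  [[-3.0,-3.95,-0.3],[0,0,0],1],
  [[-3.0,-3.95,-0.3],[0,0,0],1],
  [[-3.0,-3.95,-0.3],[0,0,0],1],
  [[0,0,0],[0,0,0],1],
  [[0,0,0],[0,0,0],1],
])

```text
time: 2.9
position: [0.5805, -0.0486, 0.2829]
tool_rot: [-0.369, -3.119, -0.002]
ft_force: [0.3, 0.3, 0.4]
grip_width: 0.995
grip_force: 0.0
```

Run:
```python
from h import *
import pickle
np.set_printoptions(precision=4,suppress=True)
st=ctrl.get_state();im=ctrl.get_image("wrist");pickle.dump((st,im),open("w2.pkl","wb"))
print(st["position"],st["tool_rot"],st["joint_positions"])
cv2.imwrite("pics/w2.png",cv2.resize(im[:240,:,::-1],None,fx=1.56,fy=1.56*1.6,interpolation=cv2.INTER_CUBIC))
st,_=pickle.load(open("w1.pkl","rb"));C=cam("wrist",st)
for z,q in((.027,[(220,288),(548,208),(590,392),(268,468)]),(.024,[(105,243),(628,105),(703,437),(198,552)])):
    P=np.array([onz(C,np.array(p)/5.2+[185,112],z) for p in q]);e=P[0]-P[1]+P[3]-P[2]
    print(P[:,:2].tolist(),P.mean(0),np.degrees(np.arctan2(e[1],e[0])),np.linalg.norm(e)/2,np.linalg.norm(P[0]-P[3]),np.linalg.norm(P[1]-P[2]))
```

```text
[ 0.5805 -0.0486  0.2829] [-0.3691 -3.1191 -0.0016] [-0.4368  0.1949  0.545   1.6561 -0.1049  1.3202  1.4611]
[[0.3884613315514725, 0.3292769585274263], [0.3880448968620852, 0.40233403813183055], [0.4306159917834932, 0.40306704970965684], [0.4311095088137685, 0.32896611697954303]] [0.4096 0.3659 0.027 ] -89.64571600421024 0.07358041282566015 0.042649310032685336 0.04257740514381725
[[0.3734480228403131, 0.3070568885445914], [0.3709920968414104, 0.4235762071619848], [0.4480213700330869, 0.42609710728870004], [0.4481992493628687, 0.3075663849662295]] [0.4102 0.3661 0.024 ] -89.35801068820848 0.11753239838055411 0.0747529628391416 0.07707051229806902
```

View pics/w2.png

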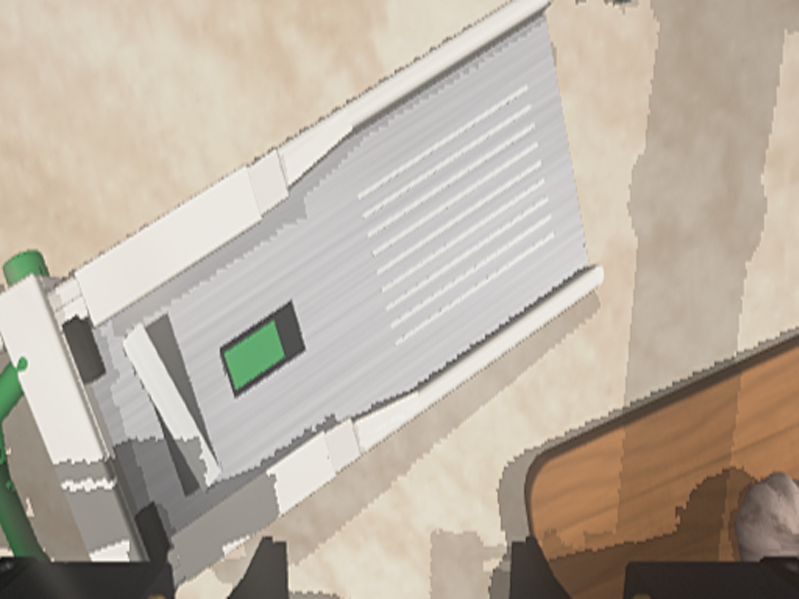

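The view shows the low edge of the slide at about (553,18)–(586,262), the lips starting at about (265,180) and (340,440), the catch at (258,352), and the stop pads at (88,350) and (150,535).

Run:
```python
from h import *
import pickle
np.set_printoptions(precision=4,suppress=True)
st,im=pickle.load(open("w2.pkl","rb"));C=cam("wrist",st)
f=lambda p:np.array(p)/[1.56,1.56*1.6]
low=[(553,30),(569,142),(585,252)]
L=np.array([onz(C,f(p),.032) for p in low]);print(L)
d=L[0]-L[2];print("low edge yaw",np.degrees(np.arctan2(d[1],d[0]))+90, )
yaw=np.radians(-80.5);t=np.radians(12)
for it in range(4):
    x=np.array([np.cos(t)*np.cos(yaw),np.cos(t)*np.sin(yaw),np.sin(t)]);y=np.array([-np.sin(yaw),np.cos(yaw),0]);z=np.cross(x,y)
    O=L[1]
    def hit(p,h,raw=False):
        o,dd=ray(C,p if raw else f(p));P=o+dd*(((O+h*z-o)@z)/(dd@z));return np.array([(P-O)@x,(P-O)@y])*1000
    g=[(hit(a,0),hit(b,0)) for a,b in(((359,195),(527,88)),((397,343),(553,236)))]
    e=[np.arctan2(*(q-p)[::-1]) for p,q in g]; e=[np.arctan(np.tan(v)) for v in e]
    print("yaw",np.degrees(yaw),"groove err",np.degrees(e));yaw+=np.mean(e)
print("grooves",g)
k,l,s,c=cv2.connectedComponentsWithStats(green(im[:210]))
for i in range(1,k):
    if s[i,4]>30: print("green",c[i],hit(c[i],3,True))
for n,p,h in(("surfcornerR",(551,14),0),("surfcornerL",(588,266),0),("beam top near end",(549,6),10),("beam end far",(602,272),10),
  ("lip near start in",(262,217),15),("lip near end in",(95,322),15),("lip far start in",(333,427),15),("lip far outer",(360,455),15),("lip near outer",(247,168),15),("pad near top R",(82,318),11),("pad near bot R",(103,375),11),("pad far R top",(158,503),11),("pad far bot",(174,560),11)):print(n,hit(p,h))
np.savez("slide.npz",O=O,yaw=yaw)
```

```text
[[0.4419 0.092  0.032 ]
 [0.4879 0.0967 0.032 ]
 [0.5367 0.102  0.032 ]]
low edge yaw -83.96115050075457
yaw -80.5 groove err [-1.4055 -1.2004]
yaw -81.80296845376677 groove err [-0.1306  0.0738]
yaw -81.83139514231925 groove err [-0.1028  0.1016]
yaw -81.83201523304862 groove err [-0.1022  0.1022]
grooves [(array([147.0184, -31.1704]), array([ 23.0251, -30.9492])), (array([146.1307,  33.4906]), array([23.497 , 33.2719]))]
green [164.7524 141.3381] [-117.1777  -17.0267]
green [  5.7471 153.477 ] [-1299.0505   371.1908]
surfcornerR [ -2.4873 -52.4375]
surfcornerL [ 1.4465 55.8183]
beam top near end [6452.166 1741.742]
beam end far [ 6653.4679 -1973.9393]
lip near start in [-300.4787 2125.6068]
lip near end in [-5418.8919  2131.4639]
lip far start in [   29.394  -2358.9205]
lip far outer [  606.1555 -3254.9366]
lip near outer [-328.3984 3054.724 ]
pad near top R [-4091.0735  1688.4546]
pad near bot R [-4085.8925   882.9878]
pad far R top [-3926.7386 -1130.4545]
pad far bot [-4013.0744 -2021.3883]
```

Run:
```python
from h import *
import pickle
np.set_printoptions(precision=1,suppress=True)
st,im=pickle.load(open("w2.pkl","rb"));C=cam("wrist",st)
f=lambda p:np.array(p)/[1.56,1.56*1.6]
D=np.load("slide.npz");O,yaw=D["O"],float(D["yaw"]);t=np.radians(12)
x=np.array([np.cos(t)*np.cos(yaw),np.cos(t)*np.sin(yaw),np.sin(t)]);y=np.array([-np.sin(yaw),np.cos(yaw),0]);z=np.cross(x,y)
def hit(p,h,raw=False):
    o,dd=ray(C,p if raw else f(p));P=o+dd*(((O+h*.001*z-o)@z)/(dd@z));return np.array([(P-O)@x,(P-O)@y])*1000
k,l,s,c=cv2.connectedComponentsWithStats(green(im[:210].copy()))
for i in range(1,k):
    if s[i,4]>30: print("green",c[i],hit(c[i],3,True))
for n,p,h in(("beam top near end",(549,6),10),("beam end far",(602,272),10),
  ("lip near start in",(262,217),15),("lip near end in",(95,322),15),("lip far start in",(333,427),15),("lip near outer",(247,168),15),("lip near outer end",(75,270),15),("pad near top R",(82,318),11),("pad near bot R",(103,375),11),("pad far R top",(158,503),11),("pad far bot",(174,560),11),("head top near",(45,277),60),("recess",(292,302),0),("recess",(304,345),0),("recess",(220,350),0),("recess",(236,396),0)):print(n,hit(p,h))
T=cam("top")
print("from top view: head ends")
```

```text
green [164.8 141.3] [232.9   1.6]
green [  5.7 153.5] [367.1 -42.5]
beam top near end [  4.4 -54. ]
beam end far [-1.8 60.5]
lip near start in [207.1 -42.8]
lip near end in [309.4 -42.9]
lip far start in [200.5  46.9]
lip near outer [207.7 -61.3]
lip near outer end [310.  -62.6]
pad near top R [316.5 -47.3]
pad near bot R [316.4 -24.9]
pad far R top [312.   31.2]
pad far bot [314.4  56. ]
head top near [305.6 -55.9]
recess [204.2  -8.4]
recess [204.3  10.3]
recess [253.7  -8.1]
recess [252.9  12.3]
from top view: head ends
```

>>> drive_tool([
  [[2.93,4.03,0.92],[0,0,0],1],
  [[2.93,4.03,0.92],[0,0,0],1],
  [[2.93,4.03,0.92],[0,0,0],1],
  [[2.93,4.03,0.92],[0,0,0],1],
  [[2.93,4.03,0.92],[0,0,0],1],
  [[2.93,4.03,0.92],[0,0,0],1],
  [[2.93,4.03,0.92],[0,0,0],1],
  [[2.93,4.03,0.92],[0,0,0],1],
  [[2.93,4.03,0.92],[0,0,0],1],
  [[0,0,0],[0,0,9.5],1],
  [[0,0,0],[0,0,9.5],1],
  [[0,0,0],[0,0,9.5],1],
])

```text
time: 4.45
position: [0.4075, 0.3658, 0.2005]
tool_rot: [-1.131, -2.93, -0.0]
ft_force: [-0.4, 1.1, 1.2]
grip_width: 0.999
grip_force: 0.0
```

>>> drive_tool([
  [[0,0,0],[0,0,9.5],1],
  [[0,0,0],[0,0,9.5],1],
  [[0,0,0],[0,0,9.5],1],
  [[0,0,0],[0,0,9.5],1],
  [[0,0,0],[0,0,9.5],1],
  [[0,0,0],[0,0,0],1],
  [[0,0,0],[0,0,0],1],
])

```text
time: 5.32
position: [0.4086, 0.3648, 0.2005]
tool_rot: [-2.209, -2.234, -0.0]
ft_force: [-1.1, 0.3, -0.0]
grip_width: 1.003
grip_force: 0.0
```

```bash
cat >> h.py <<'E'
def frame(yaw,tilt):
    x=np.array([np.cos(tilt)*np.cos(yaw),np.cos(tilt)*np.sin(yaw),np.sin(tilt)]);y=np.array([-np.sin(yaw),np.cos(yaw),0]);return np.c_[x,y,np.cross(x,y)]
def tool_for(H): return np.c_[-H[:,0],H[:,1],-H[:,2]]  # camera on the tail side
E
python3 - <<'E'
from h import *
import pickle
np.set_printoptions(precision=4,suppress=True)
st=ctrl.get_state();im=ctrl.get_image("wrist");pickle.dump((st,im),open("w3.pkl","wb"))
print(st["position"],st["tool_rot"],st["joint_positions"])
C3=cam("wrist",st);st1,im1=pickle.load(open("w1.pkl","rb"));C1=cam("wrist",st1)
cs=[]
for i in(im1,im):
    k,l,s,c=cv2.connectedComponentsWithStats(green(i[:340].copy()));j=1+np.argmax(s[1:,4])
    q=cv2.boxPoints(cv2.minAreaRect(np.argwhere(l==j)[:,::-1].astype(np.float32)));print(s[j],c[j],q.tolist())
    cs.append(q)
# corners of the collar matched by nearness after casting on z .027
A=[onz(C1,p,.027) for p in cs[0]];B=[onz(C3,p,.027) for p in cs[1]]
for p,a in zip(cs[0],A):
    j=np.argmin([np.linalg.norm(a-b) for b in B]);print(tri((C1,p),(C3,cs[1][j])),a,B[j])
print(np.mean(A,0),np.mean(B,0))
print(need(st,np.array([.4099,.366,.100]),tool_for(frame(np.radians(-89.5),0))))
cv2.imwrite("pics/w3.png",im[:,:,::-1])
E
```

```text
[0.4086 0.3648 0.2005] [-2.2086 -2.2337 -0.0002] [-1.0474  0.17    0.2983  1.8337 -0.055   1.1457 -0.7191]
[247 183  13   9  30] [251.9 188. ] [[245.800048828125, 188.40000915527344], [248.60003662109375, 182.8000030517578], [259.0000305175781, 188.00001525878906], [256.2000427246094, 193.6000213623047]]
[250 187  19   9 103] [256.932 189.835] [[250.0, 187.0], [268.0, 187.0], [268.0, 195.0], [250.0, 195.0]]
(array([ 0.4241,  0.3422, -0.0028]), np.float64(0.003481736840529633)) [0.4181 0.3428 0.027 ] [0.4203 0.3547 0.027 ]
(array([ 0.4215,  0.3442, -0.006 ]), np.float64(0.00047684522332847094)) [0.4124 0.3475 0.027 ] [0.4203 0.3547 0.027 ]
(array([0.4194, 0.3578, 0.035 ]), np.float64(0.000656835764477406)) [0.4212 0.3577 0.027 ] [0.4203 0.3547 0.027 ]
(array([0.4217, 0.3558, 0.0373]), np.float64(0.00286573152796073)) [0.4271 0.353  0.027 ] [0.4203 0.3547 0.027 ]
[0.4197 0.3502 0.027 ] [0.4115 0.3586 0.027 ]
(array([ 0.11,  0.13, 10.05]), array([-0.01, -0.02,  0.15]))
```

View pics/w3.png

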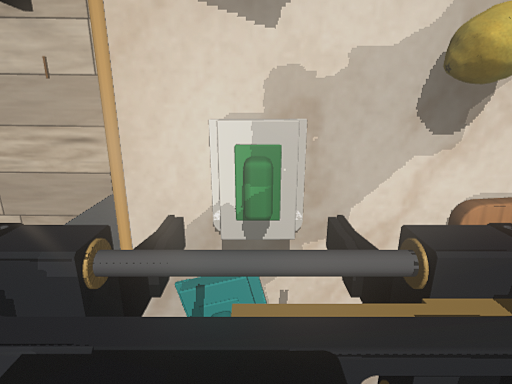

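The view shows the holder squarely in line, collar corners at (235,144)–(280,220), rounded runner ends at the bottom (towards −y). A quick two-view height check, then the grasp.

Run:
```python
from h import *
import pickle
np.set_printoptions(precision=4,suppress=True)
s1,_=pickle.load(open("w1.pkl","rb"));s3,_=pickle.load(open("w3.pkl","rb"));C1,C3=cam("wrist",s1),cam("wrist",s3)
w1=[np.array(p)/5.2+[185,112] for p in((220,288),(548,208),(590,392),(268,468))]
w3=[(235,220.5),(235,144.5),(280.5,144.5),(280.5,220.5)]
t=[tri((C1,a),(C3,b)) for a,b in zip(w1,w3)]
for q in t: print(*q)
print(np.mean([q[0] for q in t],0),np.mean([onz(C3,b,.027) for b in w3],0))
```

```text
[0.3885 0.3289 0.0298] 4.9654250124383305e-05
[0.3889 0.4021 0.0238] 0.000491949270237893
[0.4311 0.4028 0.0258] 0.0006628113005975573
[0.4332 0.3273 0.0239] 0.0005024195632037101
[0.4104 0.3653 0.0258] [0.4102 0.3656 0.027 ]
```

>>> drive_tool([
  [[0.08,0.16,2.5],[0,0,0],1],
  [[0,0,2.5],[0,0,0],1],
  [[0,0,2.0],[0,0,0],1],
  [[0,0,1.5],[0,0,0],1],
  [[0,0,1.0],[0,0,0],1],
  [[0,0,0.5],[0,0,0],1],
  [[0,0,0],[0,0,0],1],
  [[0,0,0],[0,0,0],1],
  [[0,0,0],[0,0,0],-1],
  [[0,0,0],[0,0,0],-1],
  [[0,0,0],[0,0,0],-1],
  [[0,0,0],[0,0,0],-1],
], force=30)

```text
time: 6.88
position: [0.4112, 0.3648, 0.1005]
tool_rot: [2.214, 2.229, 0.0]
ft_force: [-0.3, -0.0, -0.5]
grip_width: 0.629
grip_force: 0.0
```

>>> drive_tool([
  [[0,0,0],[0,0,0],-1],
  [[0,0,0],[0,0,0],-1],
  [[0,0,0],[0,0,0],-1],
  [[0,0,0],[0,0,0],-1],
])

```text
time: 7.38
position: [0.4111, 0.3648, 0.1005]
tool_rot: [-2.214, -2.229, 0.0]
ft_force: [-0.2, 0.2, 0.7]
grip_width: 0.294
grip_force: 30.0
```

>>> drive_tool([
  [[0,0,-1],[0,0,0],-1],
  [[0,0,-2],[0,0,0],-1],
  [[0,0,-3],[0,0,0],-1],
  [[0,0,-3],[0,0,0],-1],
  [[0,0,-2],[0,0,0],-1],
  [[0,0,0],[0,-4,0],-1],
  [[0,0,0],[0,-4,0],-1],
  [[0,0,0],[0,-4,0],-1],
  [[0,0,0],[0,0,0],-1],
])

```text
time: 8.5
position: [0.4105, 0.3659, 0.21]
tool_rot: [2.102, 2.12, -0.221]
ft_force: [-0.7, 0.4, -3.4]
grip_width: 0.295
grip_force: 30.0
```

```bash
cat >> h.py <<'E'
O=np.array([.4896,.0969,.032]);H=frame(np.radians(-81.8),np.radians(12));DX=.0008;DZ=.1005
def target(xs,h,ys=0): return O+H@np.array([xs+DX,ys,h+DZ])
def where(st):
    p=H.T@(st["position"]-O)-[DX,0,DZ]; return np.round(p*1000,1),np.round((R.from_matrix(tool_for(H)).inv()*R.from_rotvec(st["tool_rot"])).as_rotvec(degrees=True),2),np.round(H.T@st["ft_force"],1)
E
python3 - <<'E'
from h import *
st=ctrl.get_state();print(where(st),st["ft_force"],st["grip_width"],st["position"]);print(need(st,target(.065,.04),tool_for(H)))
E
```

```text
(array([-235.2,  -39.9,  131.3]), array([1.64, 0.01, 7.54]), array([-1.2, -0.6, -3.2])) [-0.66788515  0.38618216 -3.37395507] 0.29498911546421647 [0.41048557 0.36587847 0.20999045]
(array([-29.23,   8.16,   8.95]), array([-1.64, -0.01, -7.54]))
```

>>> drive_tool([
  [[-2.4,0.7,0.7],[0,0,0],-1],
  [[-3.3,0.9,1.0],[0,0,0],-1],
  [[-3.3,0.9,1.0],[0,0,0],-1],
  [[-3.3,0.9,1.0],[0,0,0],-1],
  [[-3.3,0.9,1.0],[0,0,0],-1],
  [[-3.3,0.9,1.0],[0,0,0],-1],
  [[-3.3,0.9,1.0],[0,0,0],-1],
  [[-3.3,0.9,1.0],[0,0,0],-1],
  [[-2.2,0.6,0.8],[0,0,0],-1],
  [[-1.5,0.36,0.45],[-0.8,0,-3.8],-1],
  [[0,0,0],[-0.8,0,-3.8],-1],
  [[0,0,0],[0,0,0],-1],
])

```text
time: 10.0
position: [0.4921, 0.0594, 0.1837]
tool_rot: [1.955, 2.247, -0.204]
ft_force: [-0.2, 0.2, -3.1]
grip_width: 0.292
grip_force: 30.0
```

Run:
```python
from h import *
st=ctrl.get_state();print(where(st),st["ft_force"],st["grip_width"],st["position"]);print(need(st,target(.065,.01),tool_for(H)))
im=ctrl.get_image("wrist");s=ctrl.get_image("scene");t=ctrl.get_image("top")
cv2.imwrite("pics/p1.png",np.vstack([im[:230],cv2.resize(np.hstack([s[150:260,190:370],t[165:275,205:385]]),(512,156),interpolation=cv2.INTER_CUBIC)])[:,:,::-1])
```

```text
(array([67.4, -2.9, 40.1]), array([0.06, 0.08, 0.24]), array([-0.8, -0.2, -3. ])) [-0.22863732  0.17515588 -3.08422345] 0.292241705549436 [0.4920871  0.05935262 0.18370295]
(array([0.24, 0.29, 3.01]), array([-0.06, -0.08, -0.24]))
```

View pics/p1.png

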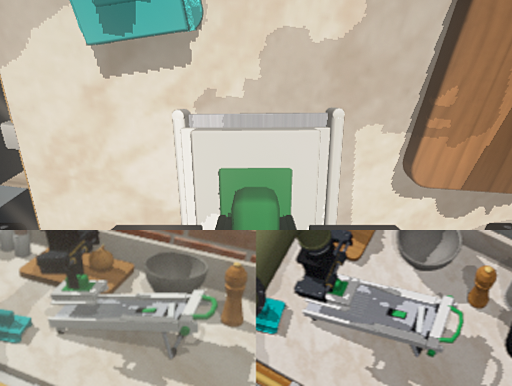

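Run:
```python
import cv2
im=cv2.imread("pics/p1.png")[95:229,160:355]
cv2.imwrite("pics/p1c.png",cv2.resize(im,None,fx=4,fy=4,interpolation=cv2.INTER_CUBIC))
```

```text
(no output)
```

View pics/p1c.png

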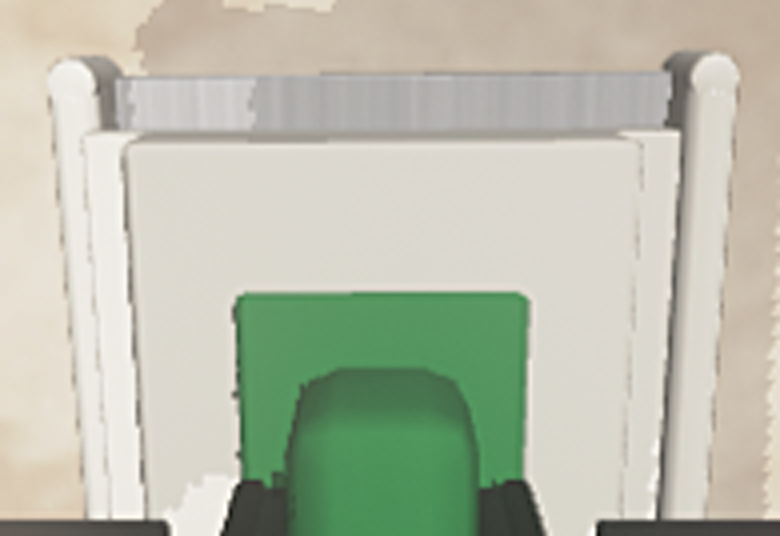

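Tail runner edges are at crop x 85–679 and the slide surface at 116–669. So the slide centre is about 2 mm toward +y, which agrees with the computed offset.

>>> drive_tool([
  [[0.24,0.25,0.6],[0,0,-0.24],-1],
  [[0,0,0.9],[0,0,0],-1],
  [[0,0,0.9],[0,0,0],-1],
  [[0,0,0.6],[0,0,0],-1],
  [[0,0,0.4],[0,0,0],-1],
  [[0,0,0.2],[0,0,0],-1],
  [[0,0,0],[0,0,0],-1],
  [[0,0,0],[0,0,0],-1],
])

```text
time: 11.15
position: [0.4962, 0.0565, 0.1482]
tool_rot: [1.945, 2.253, -0.205]
ft_force: [0.5, -0.7, -3.1]
grip_width: 0.295
grip_force: 30.0
```

```bash
python3 -c "
from h import *
print(where(ctrl.get_state()))"
```

```text
(array([63.4,  0.7,  4.6]), array([-0.  ,  0.01, -0.18]), array([ 0.1,  0.3, -3.2]))
```

>>> drive_tool([
  [[0,0,0.2],[0,0,0],-1],
  [[0,0,0.1],[0,0,0],-1],
  [[0,0,0.05],[0,0,0],-1],
  [[0,0,0],[0,0,0],-1],
])

```text
time: 11.65
position: [0.4961, 0.0556, 0.1445]
tool_rot: [1.946, 2.253, -0.206]
ft_force: [-0.0, 0.7, -2.8]
grip_width: 0.3
grip_force: 30.0
```

```bash
python3 -c "
from h import *
print(where(ctrl.get_state()))"
```

```text
(array([63.5,  0.5,  0.8]), array([ 0.03,  0.  , -0.18]), array([-1.2,  0.1, -2.6]))
```

>>> drive_tool([
  [[0,0,0.07],[0,0,0],-1],
  [[0,0,0.06],[0,0,0],-1],
  [[0,0,0],[0,0,0],-1],
])

```text
time: 12.02
position: [0.4961, 0.0555, 0.1435]
tool_rot: [1.945, 2.253, -0.206]
ft_force: [-1.7, 0.1, 0.6]
grip_width: 0.298
grip_force: 30.0
```

```bash
python3 -c "
from h import *
print(where(ctrl.get_state()))"
```

```text
(array([63.4,  0.6, -0.2]), array([ 0.03,  0.01, -0.19]), array([-0.2, -1.7,  0.7]))
```

>>> drive_tool([
  [[-0.3,0,0],[0,0,0],-1],
  [[-0.5,0,0],[0,0,0],-1],
  [[-0.5,0,0],[0,0,0],-1],
  [[-0.5,0,0],[0,0,0],-1],
  [[-0.5,0,0],[0,0,0],-1],
  [[-0.5,0,0],[0,0,0],-1],
  [[-0.5,0,0],[0,0,0],-1],
  [[-0.5,0,0],[0,0,0],-1],
  [[-0.5,0,0],[0,0,0],-1],
  [[-0.5,0,0],[0,0,0],-1],
  [[-0.5,0,0],[0,0,0],-1],
  [[0,0,0],[0,0,0],-1],
], force=15)

```text
time: 13.52
position: [0.504, 0.0034, 0.1547]
tool_rot: [1.946, 2.252, -0.205]
ft_force: [0.1, 3.7, 4.3]
grip_width: 0.299
grip_force: 15.0
```

```bash
python3 -c "
from h import *
print(where(ctrl.get_state()))"
```

```text
(array([117.2,   0.9,  -0.2]), array([-0.  , -0.02, -0.15]), array([-2.7,  0.7,  4.9]))
```

>>> drive_tool([
  [[-0.3,-0.04,-0.02],[0,0,0.15],-1],
  [[-0.4,-0.04,-0.01],[0,0,0],-1],
  [[-0.4,0,0],[0,0,0],-1],
  [[-0.4,0,0],[0,0,0],-1],
  [[-0.4,0,0],[0,0,0],-1],
  [[-0.4,0,0],[0,0,0],-1],
  [[-0.2,0,0],[0,0,0],-1],
  [[0,0,0],[0,0,0],-1],
])

```text
time: 14.52
position: [0.5064, -0.0207, 0.1598]
tool_rot: [1.948, 2.25, -0.206]
ft_force: [-0.2, 1.7, 2.4]
grip_width: 0.297
grip_force: 15.0
```

Run:
```python
from h import *
print(where(ctrl.get_state()))
im=ctrl.get_image("wrist");s=ctrl.get_image("scene");t=ctrl.get_image("top")
cv2.imwrite("pics/p2.png",np.vstack([im[100:240,100:420],cv2.resize(np.hstack([s[160:260,210:370],t[180:280,225:385]]),(320,100),interpolation=cv2.INTER_CUBIC)]).repeat(2,0).repeat(2,1)[:,:,::-1])
```

```text
(array([ 1.42e+02, -1.00e-01, -2.00e-01]), array([ 0.03, -0.03, -0.02]), array([-1.2,  0. ,  2.7]))
```

View pics/p2.png

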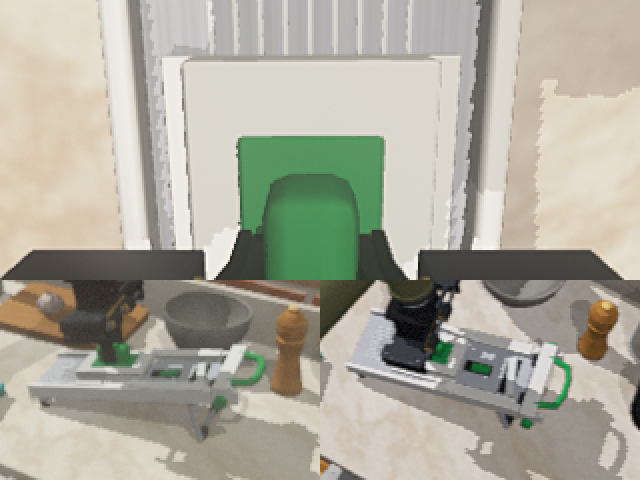

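The view shows the holder centred between the guides, with its nose just under the lips. I'll continue by force.

>>> drive_tool([
  [[-0.3,0,-0.02],[0,0,0],-1],
  [[-0.4,0,0],[0,0,0],-1],
  [[-0.4,0,0],[0,0,0],-1],
  [[-0.4,0,0],[0,0,0],-1],
  [[-0.4,0,0],[0,0,0],-1],
  [[-0.4,0,0],[0,0,0],-1],
  [[-0.4,0,0],[0,0,0],-1],
  [[-0.3,0,0],[0,0,0],-1],
  [[0,0,0],[0,0,0],-1],
])

```text
time: 15.8
position: [0.5105, -0.0501, 0.1662]
tool_rot: [1.949, 2.249, -0.206]
ft_force: [-0.1, -0.9, -0.7]
grip_width: 0.295
grip_force: 15.0
```

```bash
python3 -c "
from h import *
print(where(ctrl.get_state()))"
```

```text
(array([ 1.723e+02, -3.000e-01, -1.000e-01]), array([ 0.05, -0.04,  0.02]), array([ 0.7, -0.2, -0.9]))
```

>>> drive_tool([
  [[-0.3,0,0],[0,0,0],-1],
  [[-0.4,0,0],[0,0,0],-1],
  [[-0.4,0,0],[0,0,0],-1],
  [[-0.4,0,0],[0,0,0],-1],
  [[-0.4,0,0],[0,0,0],-1],
  [[-0.4,0,0],[0,0,0],-1],
  [[-0.4,0,0],[0,0,0],-1],
  [[-0.3,0,0],[0,0,0],-1],
  [[0,0,0],[0,0,0],-1],
])

```text
time: 16.92
position: [0.5148, -0.0786, 0.1724]
tool_rot: [1.949, 2.25, -0.205]
ft_force: [-0.1, 0.1, -3.7]
grip_width: 0.293
grip_force: 15.0
```

```bash
python3 -c "
from h import *
print(where(ctrl.get_state()))"
```

```text
(array([ 2.018e+02, -1.000e-01, -0.000e+00]), array([ 0.03, -0.  , -0.  ]), array([-0.9, -0.1, -3.6]))
```

>>> drive_tool([
  [[-0.2,0,0.03],[0,0,0],-1],
  [[-0.3,0,0.01],[0,0,0],-1],
  [[-0.3,0,0],[0,0,0],-1],
  [[-0.3,0,0],[0,0,0],-1],
  [[-0.3,0,0],[0,0,0],-1],
  [[-0.3,0,0],[0,0,0],-1],
  [[-0.3,0,0],[0,0,0],-1],
  [[0,0,0],[0,0,0],-1],
])

```text
time: 17.92
position: [0.5178, -0.098, 0.1764]
tool_rot: [1.948, 2.25, -0.205]
ft_force: [-0.8, 1.8, 1.4]
grip_width: 0.298
grip_force: 15.0
```

```bash
python3 -c "
from h import *
print(where(ctrl.get_state()))"
```

```text
(array([ 2.219e+02,  1.000e-01, -2.000e-01]), array([-0.  , -0.01, -0.01]), array([-1.6, -0.5,  1.8]))
```

>>> drive_tool([
  [[-0.2,0,0],[0,0,0],-1],
  [[-0.2,0,0],[0,0,0],-1],
  [[-0.2,0,0],[0,0,0],-1],
  [[-0.2,0,0],[0,0,0],-1],
  [[-0.2,0,0],[0,0,0],-1],
  [[-0.2,0,0],[0,0,0],-1],
  [[-0.2,0,0],[0,0,0],-1],
  [[0,0,0],[0,0,0],-1],
])

```text
time: 18.92
position: [0.5198, -0.1111, 0.1793]
tool_rot: [1.948, 2.25, -0.205]
ft_force: [-0.8, 4.2, 2.4]
grip_width: 0.296
grip_force: 15.0
```

```bash
python3 -c "
from h import *
print(where(ctrl.get_state()))"
```

```text
(array([ 2.355e+02,  2.000e-01, -2.000e-01]), array([-0.01,  0.01, -0.04]), array([-3.7, -0.2,  3.2]))
```

>>> drive_tool([
  [[-0.15,0,0],[0,0,0],-1],
  [[-0.15,0,0],[0,0,0],-1],
  [[-0.15,0,0],[0,0,0],-1],
  [[-0.15,0,0],[0,0,0],-1],
  [[-0.15,0,0],[0,0,0],-1],
  [[0,0,0],[0,0,0],-1],
])

```text
time: 19.68
position: [0.5208, -0.1183, 0.1808]
tool_rot: [1.948, 2.251, -0.205]
ft_force: [-0.2, 5.3, 2.1]
grip_width: 0.293
grip_force: 15.0
```

```bash
python3 -c "
from h import *
print(where(ctrl.get_state()))"
```

```text
(array([ 2.429e+02,  2.000e-01, -2.000e-01]), array([ 0.  ,  0.01, -0.04]), array([-4.7,  0.5,  3.2]))
```

>>> drive_tool([
  [[-0.12,0,0],[0,0,0],-1],
  [[-0.12,0,0],[0,0,0],-1],
  [[-0.12,0,0],[0,0,0],-1],
  [[-0.12,0,0],[0,0,0],-1],
  [[0,0,0],[0,0,0],-1],
])

```text
time: 20.3
position: [0.5215, -0.1229, 0.1818]
tool_rot: [1.948, 2.251, -0.205]
ft_force: [-1.0, 4.5, 4.1]
grip_width: 0.296
grip_force: 15.0
```

```bash
python3 -c "
from h import *
print(where(ctrl.get_state()))"
```

```text
(array([ 2.475e+02,  2.000e-01, -2.000e-01]), array([-0.  ,  0.02, -0.05]), array([-3.6, -0.3,  5. ]))
```

>>> drive_tool([
  [[-0.1,0,-0.01],[0,0,0],-1],
  [[-0.1,0,0],[0,0,0],-1],
  [[-0.1,0,0],[0,0,0],-1],
  [[0,0,0],[0,0,0],-1],
])

```text
time: 20.8
position: [0.5218, -0.126, 0.1824]
tool_rot: [1.948, 2.25, -0.205]
ft_force: [-0.4, 4.8, 1.6]
grip_width: 0.295
grip_force: 15.0
```

```bash
python3 -c "
from h import *
print(where(ctrl.get_state()))"
```

```text
(array([ 2.508e+02,  1.000e-01, -2.000e-01]), array([ 0.02, -0.  , -0.04]), array([-4.4,  0.3,  2.6]))
```

>>> drive_tool([
  [[-0.1,0,0],[0,0,0],-1],
  [[-0.1,0,0],[0,0,0],-1],
  [[-0.1,0,0],[0,0,0],-1],
  [[0,0,0],[0,0,0],-1],
])

```text
time: 21.3
position: [0.5222, -0.1289, 0.1831]
tool_rot: [1.948, 2.251, -0.205]
ft_force: [-0.9, 4.3, 3.7]
grip_width: 0.301
grip_force: 15.0
```

```bash
python3 -c "
from h import *
print(where(ctrl.get_state()))"
```

```text
(array([ 2.537e+02,  1.000e-01, -2.000e-01]), array([ 0.02,  0.01, -0.04]), array([-3.6, -0.3,  4.5]))
```

>>> drive_tool([
  [[-0.08,0,0],[0,0,0],-1],
  [[-0.08,0,0],[0,0,0],-1],
  [[-0.08,0,0],[0,0,0],-1],
  [[0,0,0],[0,0,0],-1],
])

```text
time: 21.8
position: [0.5225, -0.1311, 0.1836]
tool_rot: [1.948, 2.251, -0.205]
ft_force: [-0.6, 5.4, 2.5]
grip_width: 0.299
grip_force: 15.0
```

```bash
python3 -c "
from h import *
print(where(ctrl.get_state()))"
```

```text
(array([ 2.56e+02,  1.00e-01, -1.00e-01]), array([ 0.01,  0.01, -0.04]), array([-4.8,  0.2,  3.5]))
```

>>> drive_tool([
  [[-0.06,0,0],[0,0,0],-1],
  [[-0.06,0,0],[0,0,0],-1],
  [[-0.06,0,0],[0,0,0],-1],
  [[0,0,0],[0,0,0],-1],
])

```text
time: 22.3
position: [0.5228, -0.1327, 0.1839]
tool_rot: [1.948, 2.251, -0.205]
ft_force: [-0.8, 5.1, 3.0]
grip_width: 0.299
grip_force: 15.0
```

```bash
python3 -c "
from h import *
print(where(ctrl.get_state()))"
```

```text
(array([ 2.577e+02,  1.000e-01, -2.000e-01]), array([ 0.02,  0.02, -0.05]), array([-4.4, -0.1,  4. ]))
```

>>> drive_tool([
  [[-0.06,0,0],[0,0,0],-1],
  [[-0.06,0,0],[0,0,0],-1],
  [[-0.06,0,0],[0,0,0],-1],
  [[0,0,0],[0,0,0],-1],
])

```text
time: 22.8
position: [0.5229, -0.1332, 0.184]
tool_rot: [1.949, 2.253, -0.204]
ft_force: [-1.5, 8.0, 3.0]
grip_width: 0.296
grip_force: 15.0
```

```bash
python3 -c "
from h import *
print(where(ctrl.get_state()))"
```

```text
(array([ 2.583e+02,  1.000e-01, -1.000e-01]), array([ 0.04,  0.12, -0.08]), array([-7.3, -0.3,  4.7]))
```

>>> drive_tool([
  [[-0.05,0,0],[0,0,0],-1],
  [[-0.05,0,0],[0,0,0],-1],
  [[0,0,0],[0,0,0],-1],
])

```text
time: 23.18
position: [0.5229, -0.1333, 0.1841]
tool_rot: [1.949, 2.254, -0.203]
ft_force: [-1.7, 9.8, 3.5]
grip_width: 0.297
grip_force: 15.0
```

```bash
python3 -c "
from h import *
print(where(ctrl.get_state()))"
```

```text
(array([ 2.584e+02,  1.000e-01, -1.000e-01]), array([ 0.05,  0.19, -0.11]), array([-9. , -0.3,  5.5]))
```

Firm stop at slide x ≈ 258.4 for the holder's centre, i.e. stop faces at about 318. A light tug back will show whether the catch has snapped.

>>> drive_tool([
  [[0.1,0,0],[0,0,0],-1],
  [[0.1,0,0],[0,0,0],-1],
  [[0.1,0,0],[0,0,0],-1],
  [[0.1,0,0],[0,0,0],-1],
  [[0,0,0],[0,0,0],-1],
])

```text
time: 23.8
position: [0.5228, -0.133, 0.1839]
tool_rot: [1.948, 2.249, -0.206]
ft_force: [0.7, -0.0, 2.5]
grip_width: 0.299
grip_force: 15.0
```

```bash
python3 -c "
from h import *
print(where(ctrl.get_state()))"
```

```text
(array([ 2.58e+02,  1.00e-01, -2.00e-01]), array([-0.01, -0.09,  0.  ]), array([0.7, 0.7, 2.4]))
```

The tug moved it only 0.4 mm, so the catch holds. I'll re-seat it softly, then open and retreat square to the slope.

>>> drive_tool([
  [[-0.1,0,0],[0,0,0],-1],
  [[-0.1,0,0],[0,0,0],-1],
  [[-0.06,0,0],[0,0,0],-1],
  [[0,0,0],[0,0,0],-1],
  [[0,0,0],[0,0,0],0],
  [[0,0,0],[0,0,0],0],
  [[0,0,0],[0,0,0],0],
  [[0,0,0],[0,0,0],0],
])

```text
time: 24.8
position: [0.5227, -0.1347, 0.184]
tool_rot: [1.949, 2.25, -0.206]
ft_force: [0.1, 0.3, -0.7]
grip_width: 0.499
grip_force: 0.0
```

>>> drive_tool([
  [[0,0,-0.5],[0,0,0],0],
  [[0,0,-1.5],[0,0,0],0],
  [[0,0,-2.5],[0,0,0],0],
  [[0,0,-3],[0,0,0],0],
  [[0,0,-4],[0,0,0],0],
  [[0,0,-3],[0,0,0],0],
  [[3,0,0],[0,0,0],0],
  [[4,0,0],[0,0,0],0],
  [[4,0,0],[0,0,0],0],
  [[3,0,0],[0,0,0],0],
  [[0,0,0],[0,0,0],0],
  [[0,0,0],[0,0,0],0],
])

```text
time: 26.3
position: [0.4994, 0.0302, 0.2978]
tool_rot: [1.949, 2.249, -0.204]
ft_force: [0.2, 0.5, 0.3]
grip_width: 0.5
grip_force: 0.0
```

Run:
```python
from h import *
import pickle
np.set_printoptions(precision=1,suppress=True)
st=ctrl.get_state();print(st["time"],st["position"],st["ft_force"],st["grip_width"])
C=cam("wrist",st);im=ctrl.get_image("wrist");pickle.dump((st,im),open("w4.pkl","wb"));T=cam("top");t=ctrl.get_image("top")
for n,CC,i in(("wrist",C,im),("top",T,t)):
    h=cv2.cvtColor(i,cv2.COLOR_RGB2HSV);m=cv2.inRange(h,(50,80,30),(80,255,255))
    k,l,s,c=cv2.connectedComponentsWithStats(m)
    for j in range(1,k):
        if s[j,4]>25:
            o,d=ray(CC,c[j]);P=o+d*(((O+.027*H[:,2]-o)@H[:,2])/(d@H[:,2]));print(n,s[j],H.T@(P-O)*1000)
    for xs in(.198,.258,.318): print(n,xs,proj(CC,O+H@[xs,-.048,.0]),proj(CC,O+H@[xs,0,.024]))
```

```text
26.3 [0.5 0.  0.3] [0.2 0.5 0.3] 0.4996386088724264
wrist [238 277  35  26 840] [270.8  -1.4  27. ]
wrist 0.198 [217.8 227. ] [255.6 235.5]
wrist 0.258 [219.4 268.7] [255.6 279.4]
wrist 0.318 [220.9 306.8] [255.6 319.4]
top [436 134  10   8  37] [599.1 461.7  27. ]
top [484 156  16  10  93] [781.3 402.9  27. ]
top [300 215  23  15 231] [260.    0.2  27. ]
top [333 219  18  26 103] [379.9 -10.2  27. ]
top [389 224  28  24 172] [562.6  37.8  27. ]
top 0.198 [290.5 233.2] [294.3 218.3]
top 0.258 [306.7 237.5] [310.5 222.5]
top 0.318 [323.3 242.1] [327.2 226.8]
```

```bash
python3 -c "
from bench import ctrl
print(ctrl.close_job())"
```

```text
the job is handed in; nothing more can be done
None
```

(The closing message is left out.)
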